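# Shake the washed grinding balls out over the drying tray

### The arm

A 7-joint arm with a two-finger parallel gripper is mounted at the origin on the work surface. World frame = base frame: x ahead of the robot, y to its left, z up, the work surface at z = 0. Lengths are in m, angles in rad, forces in N, time in s.
With the tool pointing down it reaches from about 0.35 to 0.9 m from the base axis. Payload 7.2 kg.
Tool frame: the origin (TCP) lies midway between the tips of the shut fingers; the grasp point (between the pads) lies 19 mm behind it; z points along the fingers, y is the line along which they close (so a half turn about z gives the same grasp; the last joint's range is limited). The gripper opens to 85 mm and grips with 20 to 120 N. Pads are 22 mm wide; open, the fingers measure 114 mm over their backs; the gripper's body (76 mm by 85 mm) begins 54 mm behind the grasp point. The pads swing forward as they close: fully open they stand 13 mm farther back than shut.
Start: joints at [1.168, 0.411, -0.013, 1.596, 0.006, 1.134, -0.082], TCP at [0.205, -0.59, 0.231] pointing down, gripper open.
Joint ranges: [-2.95, 2.95], [-0.29, 1.99], [-1.47, 1.44], [0.14, 2.54], [-1.03, 4.17], [0.13, 1.85], [-2.86, 2.86]. Speed limits (rad/s): [2.39, 2.39, 3.01, 3.01, 3.14, 3.14, 3.14].

### API

Orientations are given as a unit quaternion [w, x, y, z].
In Python, from cell import telemetry, viewer, robot gives the robot as it stands. The module is installed in compiled form; this text tells all that it offers.
- The arm moves only by the tool play_rows, never from a script. Its argument "targets" is a list of rows, each a list of 6 numbers: the shift along the world's x, y, z in cm, then the turn, a rotation vector about the world's x, y, z in rad. A call has 1 to 10 rows; each row is the pose to reach, as a shift and turn from the pose commanded when the call began; what a row does not reach only later rows make up. A row lasts 1/8 s, in which the tool goes at most 62.5 mm and 10.7 degrees, less where a joint would pass 70% of its speed; a pose out of reach is approached as far as the arm can. A call with a gripper value outside its range is refused whole. "grip" is the closure, from 0 (fully open) to 1 (shut), set as the call begins (left out, the last holds). The fingers move at their own pace and stop on an object; "force" is the grip in N (left out, the last holds). Time passes only in rows, so rows that repeat a pose let the fingers close. It gives the time, the measured TCP pose, the force, the opening and the grip force at its end, in the units of the state.
- telemetry.read_state(): the state, without advancing time (a new reading comes with each control period).
- viewer.read_camera(name): name is "scene" or "top" or "wrist"; returns a dict with "pixels" (400x640x3 uint8, red, green, blue), "K" (3x3 intrinsics, pixels), "k1" (the pictures are not rectified: a ray, as slopes to the right and down, at radius r is drawn at 1 + k1 r^2 times it, then the intrinsics apply), "R" (3x3) and "t" (3): a world point X has camera coordinates R X + t. Camera axes: x right, y down, z forward; pixel columns grow to the right and rows downward; lengths in m; the calibration is good to about 2 mm. A picture is of the moment at which its call begins. There is no depth.
- robot.job_done(): hands the job in; it is judged then, once.
The state is a dict: "clock": time; "q": joint angles; "qvel": joint speeds; "effort": joint torques, N m; "tool_pos": TCP position; "ee_rot": TCP orientation; "wrist_force": force on the tool from outside, world axes, zero at the start; "torque": the same for the moment, N m; "finger_gap": finger opening in m; "gripper_force": force on a finger pad.
Only numpy, scipy, OpenCV 4.12 (cv2) and the standard library are available. Lean on these libraries where they do the work, as an engineer would, in place of code of your own. Each camera call takes 0.05 s, during which the arm holds its last target. There are 200 camera calls.

### The job

Pick up the yellow shaker by its black post and shake all eight grinding balls out of it, spread over the blue drying tray so that each of the three bays gets at least two; let them fall only from close above the tray, for the ceramic chips, and do not bump the tray hard. Then stand the empty shaker back upright in the middle of its black mat and let go; leave the other things on the bench where they are.

Things in the scene. Friction and masses are not known exactly. Their poses are not given: they have to be found in the camera images.
- shaker: Hand shaker holding the eight balls: yellow narrow box with a clear roof, 96 mm long (x), 44 wide (y), 57 tall, about 0.22 kg, with a black square grip post on top (24 x 24 mm, from z = 57 to 119 mm). Origin: centre of the underside; z up; -x points to the spout end. The balls lie in two lanes of four on a humped floor that rises towards the spout.
- shaker_grip (a point): Where to hold: on the axis of the black grip post, 29 mm above its foot and 33 mm below its top, 86 mm above the shaker's underside and 4 mm towards +x of its middle. Axes as the shaker's.
- shaker_spout (a point): Centre of the spout, a 23 mm long opening in the underside at the -x end, 33 mm from the middle, 12 mm above the underside. Dip this end (back end up) and the balls roll out and drop here in pairs, front pair first: at about 20, 24, 28 and 33 degrees of dip if tilted slowly (sooner if jolted, up to 6 later if tilted fast); 45 empties it. Level, none come out.
- mat: Flat black rubber mat, 150 mm (x) by 110 mm (y), 3 mm thick, fixed; the shaker stands on it at the start. Origin: centre of its underside.
- tray: Blue drying tray, fixed, 130 mm (x) by 250 mm (y) by 30 mm tall, walls 4 mm, floor 4 mm. Two full-height partitions parallel to x divide it into three equal bays side by side along y, each about 78 mm wide (y) and 122 mm long (x); bay centres at y = +82, 0 and -82 mm. Origin: centre of its underside.
- ball0: White ceramic grinding ball, 15 mm across, 11 g; origin at its centre. Starts in the shaker, rear pair seen from the spout.
- ball1: White ceramic grinding ball, 15 mm across, 11 g; origin at its centre. Starts in the shaker, rear pair seen from the spout.
- ball2: White ceramic grinding ball, 15 mm across, 11 g; origin at its centre. Starts in the shaker, third pair seen from the spout.
- ball3: White ceramic grinding ball, 15 mm across, 11 g; origin at its centre. Starts in the shaker, third pair seen from the spout.
- ball4: White ceramic grinding ball, 15 mm across, 11 g; origin at its centre. Starts in the shaker, second pair seen from the spout.
- ball5: White ceramic grinding ball, 15 mm across, 11 g; origin at its centre. Starts in the shaker, second pair seen from the spout.
- ball6: White ceramic grinding ball, 15 mm across, 11 g; origin at its centre. Starts in the shaker, front pair seen from the spout.
- ball7: White ceramic grinding ball, 15 mm across, 11 g; origin at its centre. Starts in the shaker, front pair seen from the spout.
- dish: shallow round lidded glass dish, 54 mm across and 16 mm tall; bystander. Origin: centre of its underside.
- reagent: white plastic bottle with blue cap, 70 mm across, 160 mm tall; bystander. Origin: centre of its underside.
- sample: amber glass jar with white lid, 56 mm across, 120 mm tall; bystander. Origin: centre of its underside.
- beaker: open glass beaker, 70 mm across, 90 mm tall; bystander. Origin: centre of its underside.
- marker: white and blue marker pen lying down, 129 mm long, 14 mm thick; bystander. Origin: centre of its underside.
Things that resemble listed ones, but are neither listed nor needed, are in the scene too. Several things have the shape of the mat; the one meant has the colours described above.

How it is judged:
By the outcome, as a careful person would: the job done as asked, in the order asked, and still so for the second after the job is handed in, with the robot touching nothing.
It also fails if it takes over 64 s, if anything falls off the work surface, if the arm or the gripper's body presses on something with over 40 N, if the wrist force passes 120 N, or if a joint passes its speed limit or range.

## Working session

There is one attempt and no reset: what is moved stays moved. The work goes in short steps, Python scripts to look and compute and a tool call to move; the robot and the scene stay as the last step left them, time stands still between calls to the robot, and variables do not carry over. Pictures are saved under pics/ and viewed, at most 10 in all, crops included, and the job is handed in when it is done.

Besides the shell and the picture viewer there is one more tool, called after "Call:" by a JSON object that holds its "op" and its "data", one argument or row to a line. play_rows: Moves the arm, as the interface text tells. Its arguments: {"type":"object","properties":{"targets":{"type":"array","items":{"type":"array","items":{"type":"number"}}},"grip":{"type":"number"},"force":{"type":"number"}},"required":["targets"]}

```bash
mkdir -p pics; cat > h.py <<'E'
import numpy as np, cv2, json
from cell import telemetry, viewer, robot
def snap(name, fn, crop=None, s=1):
    c=viewer.read_camera(name); im=c["pixels"][:,:,::-1]
    if crop: x0,y0,x1,y1=crop; im=im[y0:y1,x0:x1]
    if s!=1: im=cv2.resize(im,None,fx=s,fy=s,interpolation=cv2.INTER_CUBIC)
    cv2.imwrite("pics/"+fn,im)
    np.savez("pics/"+fn+".npz",**{k:np.array(c[k]) for k in("pixels","K","k1","R","t")})
    return c
def load(fn): return np.load("pics/"+fn+".npz")
def ray(c,u,v):
    K=c["K"];k1=float(c["k1"])
    p=cv2.undistortPoints(np.array([[[u,v]]],float),K,np.array([k1,0,0,0,0.]))[0,0]
    R=c["R"];d=R.T@np.array([p[0],p[1],1]);o=-R.T@c["t"];return o,d
def at(c,u,v,z):
    o,d=ray(c,u,v);return o+d*(z-o[2])/d[2]
def proj(c,X):
    x=c["R"]@np.array(X)+c["t"];a=x[:2]/x[2];r=a@a;a=a*(1+float(c["k1"])*r)
    return (c["K"]@np.array([a[0],a[1],1]))[:2]
E
python3 - <<'E'
from h import *
snap("top","top0.png"); snap("scene","scene0.png")
s=telemetry.read_state();print(s)
for n in("top0.png","scene0.png"):
    c=load(n);print(c["K"],c["k1"],c["R"],-c["R"].T@c["t"])
E
```

```text
{'clock': 0.1, 'q': array([ 1.16781846,  0.41182793, -0.01270015,  1.59695145,  0.0056405 ,
        1.13434865, -0.08218946]), 'qvel': array([ 0.00128431, -0.00128119,  0.00079548, -0.00293812,  0.00016066,
       -0.00168873, -0.00204944]), 'effort': array([ 3.03334156e-03, -6.01836205e+01,  6.84462860e-01, -3.00092089e+01,
        1.40751048e-02,  6.39204591e-03,  6.80496257e-06]), 'tool_pos': array([ 0.20514361, -0.58988913,  0.23053591]), 'ee_rot': array([-7.23594943e-04,  9.86019462e-01,  1.66628503e-01, -1.97146622e-04]), 'wrist_force': array([-0.57863054,  0.63239613,  0.44269519]), 'torque': array([-0.02246205,  0.03195199, -0.00171591]), 'gripper_force': 0.0, 'finger_gap': 0.08543182304829285}
[[426.12455963   0.         319.2453269 ]
 [  0.         426.12455963 200.88887894]
 [  0.           0.           1.        ]] 0.01284485102270599 [[ 0.01637404 -0.99984608  0.00630152]
 [-0.99650535 -0.01683497 -0.08181484]
 [ 0.08190833 -0.00493985 -0.99662762]] [0.48975958 0.03415503 1.09377181]
[[398.37070244   0.         325.48588793]
 [  0.         398.37070244 202.91959499]
 [  0.           0.           1.        ]] -0.029195626565594705 [[ 0.85913519  0.51171784 -0.00561917]
 [ 0.31737904 -0.54140451 -0.77855745]
 [-0.40144398  0.6671027  -0.62754818]] [ 0.95877388 -0.58629272  0.67978716]
```

View pics/top0.png

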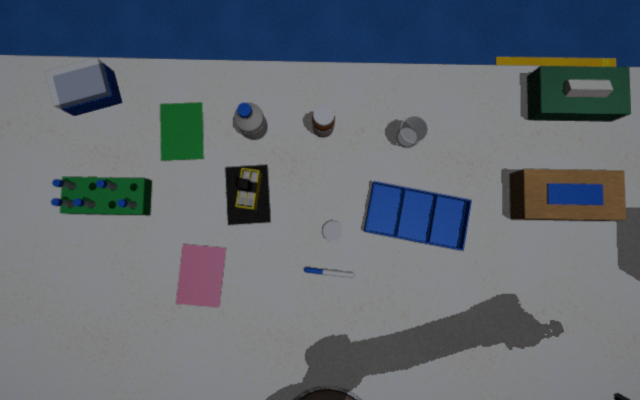

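View pics/scene0.png

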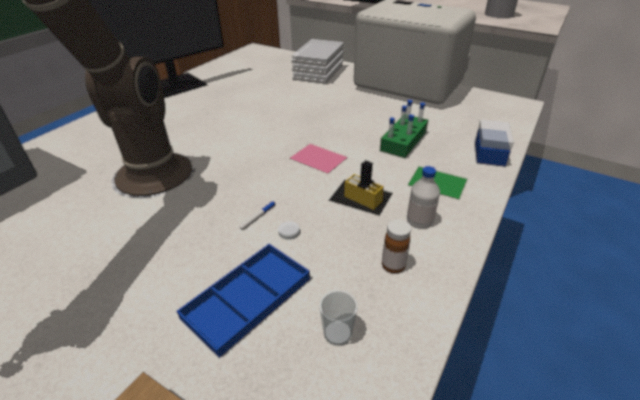

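The top picture shows the tray at (417,215), the shaker at (248,188) standing on the black mat (248,194), the bottle at (248,118), the jar at (323,122), the beaker at (405,132), the dish at (332,231) and the pen at (330,271). Three things are mat-shaped: green (182,130), pink (201,275) and black (248,194). The black one fits the description, and the yellow shaker stands on it. I'll confirm it in an enlarged crop.

```bash
python3 - <<'E'
from h import *
c=load("top0.png"); im=c["pixels"][:,:,::-1]
a=cv2.resize(im[155:235,210:290],None,fx=5,fy=5,interpolation=cv2.INTER_CUBIC)
d=load("scene0.png")["pixels"][:,:,::-1]
b=cv2.resize(d[150:220,320:400],(400,350),interpolation=cv2.INTER_CUBIC)
b=np.vstack([b,np.zeros((50,400,3),np.uint8)])
a=np.clip(np.hstack([a,b]).astype(float)*1.6,0,255).astype(np.uint8)
cv2.imwrite("pics/crop1.png",a)
# tray corners via blue mask
hsv=cv2.cvtColor(im,cv2.COLOR_BGR2HSV)
m=cv2.inRange(hsv,(100,120,60),(130,255,255)); m[:150]=0;m[:, :355]=0;m[:,480:]=0
n,l,st,ce=cv2.connectedComponentsWithStats(m)
m2=cv2.morphologyEx(m,cv2.MORPH_CLOSE,np.ones((7,7)))
cn=max(cv2.findContours(m2,0,2)[0],key=cv2.contourArea)
print(cv2.minAreaRect(cn)); 
for p in cv2.boxPoints(cv2.minAreaRect(cn)): print(p,at(c,*p,0.03).round(4),at(c,*p,0.0).round(4))
m=cv2.inRange(hsv,(0,0,0),(180,255,45));mm=np.zeros_like(m);mm[155:235,215:280]=m[155:235,215:280]
mm=cv2.morphologyEx(mm,cv2.MORPH_OPEN,np.ones((3,3)))
q=np.argwhere(mm)[:,::-1]; r=cv2.minAreaRect(q.astype(np.float32)); print(r)
for p in cv2.boxPoints(r): print(p,at(c,*p,0.003).round(4))
E
```

```text
((417.9635314941406, 215.59820556640625), (101.16844177246094, 51.21296691894531), 10.922805786132812)
[363.44363 231.15576] [ 0.5034 -0.0825  0.03  ] [ 0.5038 -0.0857  0.    ]
[373.1478 180.8706] [ 0.63   -0.1059  0.03  ] [ 0.634  -0.1098  0.    ]
[472.48343 200.04065] [ 0.5858 -0.3552  0.03  ] [ 0.5885 -0.3662  0.    ]
[462.77927 250.3258 ] [ 0.4601 -0.3294  0.03  ] [ 0.4592 -0.3397  0.    ]
((247.3231201171875, 194.31536865234375), (56.69036102294922, 41.768924713134766), 86.8201675415039)
[224.8985  167.17229] [0.6626 0.2735 0.003 ]
[266.60312 164.85536] [0.6705 0.1663 0.003 ]
[269.74774 221.45845] [0.5245 0.1544 0.003 ]
[228.04312 223.77538] [0.5169 0.2605 0.003 ]
```

View pics/crop1.png

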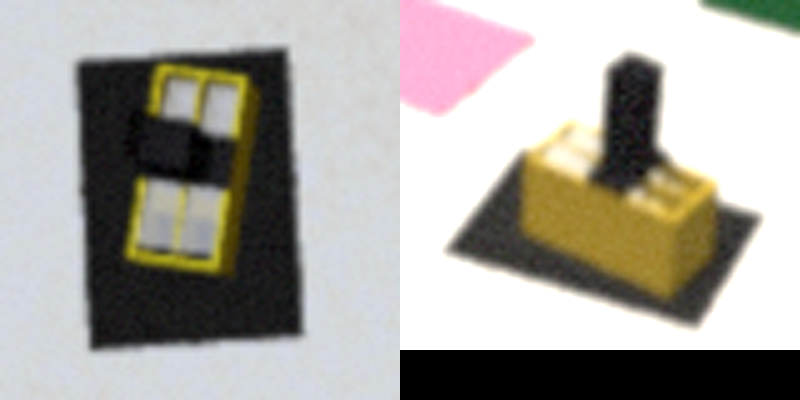

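The crop confirms it: the yellow shaker with its black post stands on the black mat, roughly radial to the robot. Next I'll work out its pose and spout end, and a look pose above it.

```bash
python3 - <<'E'
from h import *
c=load("top0.png")
P=[(158,65),(250,75),(222,270),(127,258)]
Q=[at(c,210+x/5-.4,155+y/5-.4,0.060) for x,y in P]
for q in Q: print(q.round(4))
Q=np.array(Q);m=Q.mean(0);ax=(Q[0]+Q[1]-Q[2]-Q[3])[:2];print(m,np.degrees(np.arctan2(ax[1],ax[0])),np.linalg.norm(ax)/2)
# post foot predicted for both spout ends: post at +-4mm along ax
u=ax/np.linalg.norm(ax)
for s in(4,-4):
    g=m[:2]+u*s/1000
    print(s,g,"post top px crop",(proj(c,[*g,0.122])-[210,155])*5,"foot",(proj(c,[*g,0.060])-[210,155])*5)
# bystanders
for n,px in dict(bottle=(249,125),jar=(323,128),beaker=(410,135),dish=(332,231),pen0=(305,270),pen1=(354,274)).items(): print(n,at(c,*px,0.0).round(3))
E
```

```text
[0.6532 0.2212 0.06  ]
[0.649  0.1762 0.06  ]
[0.5533 0.1871 0.06  ]
[0.5583 0.2333 0.06  ]
[0.60345274 0.20444346 0.06      ] -6.877699560452719 0.09599814007224239
4 [0.60742395 0.20396445] post top px crop [166.76491373 140.87899707] foot [188.54756769 156.55508515]
-4 [0.59948152 0.20492246] post top px crop [164.13673431 158.05850346] foot [186.08921787 172.72129108]
bottle [0.775 0.215 0.   ]
jar [0.771 0.022 0.   ]
beaker [ 0.756 -0.205  0.   ]
dish [ 0.503 -0.005  0.   ]
pen0 [0.403 0.062 0.   ]
pen1 [ 0.395 -0.063  0.   ]
```

The post top sits at crop (165,143), which matches the spout facing the robot (shaker yaw about -7°, grip at (0.607, 0.204)). I'm moving above it with the fingers closing along the shaker's x.

Call:
{"op": "play_rows", "data": {
  "targets": [
    [2, 4, 1, 0, 0, 0.05],
    [4, 8, 2, 0, 0, 0.12],
    [6.4, 12.6, 3, 0, 0, 0.2],
    [8.8, 17.4, 3, 0, 0, 0.28],
    [11.2, 22, 3, 0, 0, 0.36],
    [13.6, 26.8, 3, 0, 0, 0.44],
    [16, 31.5, 3, 0, 0, 0.52],
    [18.4, 36.3, 3, 0, 0, 0.6],
    [20.8, 41, 3, 0, 0, 0.68],
    [23.2, 45.8, 3, 0, 0, 0.76]
  ],
  "grip": 0
}}

```text
clock: 1.35
tool_pos: [0.4377, -0.1308, 0.2613]
ee_rot: [0.0, 0.853, 0.521, -0.0]
wrist_force: [1.9, -1.2, -0.4]
finger_gap: 0.0852
gripper_force: 0.0
```

Call:
{"op": "play_rows", "data": {
  "targets": [
    [2.4, 4.7, 0, 0, 0, 0.08],
    [4.8, 9.5, 0, 0, 0, 0.16],
    [7.2, 14.2, 0, 0, 0, 0.24],
    [9.6, 19, 0, 0, 0, 0.32],
    [12, 23.7, 0, 0, 0, 0.355],
    [14, 28, 0, 0, 0, 0.355],
    [15.6, 31, 0, 0, 0, 0.355],
    [16.6, 33, 0, 0, 0, 0.355],
    [17, 33.6, 0, 0, 0, 0.355],
    [17, 33.6, 0, 0, 0, 0.355]
  ]
}}

```text
clock: 2.6
tool_pos: [0.6072, 0.2033, 0.2608]
ee_rot: [-0.0, 0.749, 0.663, -0.0]
wrist_force: [-0.3, -0.5, 0.6]
finger_gap: 0.085
gripper_force: 0.0
```

```bash
python3 - <<'E'
from h import *
s=telemetry.read_state();print({k:np.round(s[k],4) for k in("clock","q","tool_pos","ee_rot","wrist_force")})
snap("wrist","w1.png")
E
```

```text
{'clock': np.float64(2.6), 'q': array([ 0.0273,  0.491 , -0.6274,  1.4853,  0.2949,  1.2616, -0.7549]), 'tool_pos': array([0.6072, 0.2033, 0.2608]), 'ee_rot': array([-1.000e-04,  7.485e-01,  6.631e-01, -4.000e-04]), 'wrist_force': array([-0.2901, -0.5304,  0.6016])}
```

View pics/w1.png

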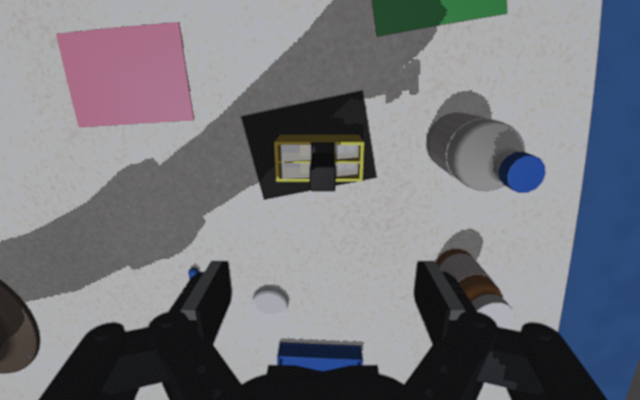

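The wrist picture shows the shaker roof corners at (276,142), (363,142), (364,181), (277,182), the post top face around (323,178) and the mat corners at (243,116), (362,91), (376,178), (264,198).

```bash
python3 - <<'E'
from h import *
c=load("w1.png");print(-c["R"].T@c["t"])
Q=np.array([at(c,u,v,.06) for u,v in[(276,142.5),(363,142.5),(364,181.5),(277.5,182.5)]]);print(Q.round(4),Q.mean(0))
a=(Q[1]+Q[2]-Q[0]-Q[3]);print(np.degrees(np.arctan2(a[1],a[0])),np.linalg.norm(a)/2)
u=a/np.linalg.norm(a);g=Q.mean(0)+.004*u;print("grip",g,proj(c,[*g[:2],.122]))
print("posttop",at(c,323,178,.122))
M=np.array([at(c,u,v,.003) for u,v in[(243,116),(362,91),(376.5,178),(264,198.5)]]);print(M.round(4),M.mean(0))
a=(M[1]+M[2]-M[0]-M[3]);print("mat",np.degrees(np.arctan2(a[1],a[0])),np.linalg.norm(a)/2)
cv2.imwrite("pics/w1c.png",cv2.resize(c["pixels"][80:220,230:390,::-1],None,fx=5,fy=4.28,interpolation=cv2.INTER_CUBIC))
E
```

```text
[0.61846884 0.28772819 0.40270829]
[[0.5623 0.2342 0.06  ]
 [0.6533 0.2232 0.06  ]
 [0.6509 0.1802 0.06  ]
 [0.5566 0.1905 0.06  ]] [0.60576693 0.20704204 0.06      ]
-6.565422944687793 0.09329239859616417
grip [0.6097407  0.20658469 0.06      ] [324.03978714 178.70386197]
posttop [0.60889618 0.20734611 0.122     ]
[[0.5186 0.2619 0.003 ]
 [0.663  0.2732 0.003 ]
 [0.6725 0.1651 0.003 ]
 [0.5252 0.155  0.003 ]] [0.59484503 0.21381063 0.003     ]
mat 4.195619743556929 0.14622853752396017
```

View pics/w1c.png

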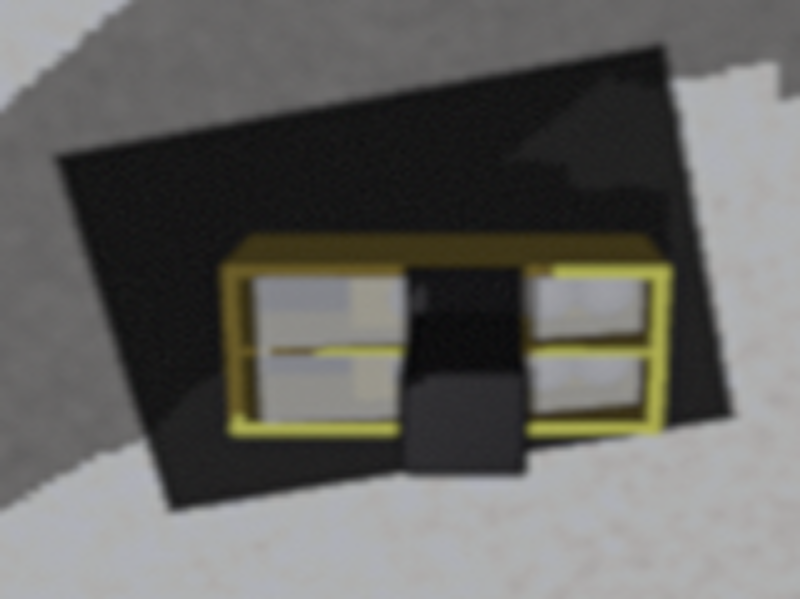

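The crop shows balls behind the clear roof at the right (+x, far) end and the empty, sloped spout end at the left, towards the robot. The grip point is (0.609, 0.206), so I'm descending and closing.

Call:
{"op": "play_rows", "data": {
  "targets": [
    [0.2, 0.3, -4, 0, 0, 0],
    [0.2, 0.3, -8, 0, 0, 0],
    [0.2, 0.3, -11.5, 0, 0, 0],
    [0.2, 0.3, -14, 0, 0, 0],
    [0.2, 0.3, -16, 0, 0, 0],
    [0.2, 0.3, -17.5, 0, 0, 0],
    [0.2, 0.3, -18.5, 0, 0, 0],
    [0.2, 0.3, -19.1, 0, 0, 0],
    [0.2, 0.3, -19.1, 0, 0, 0]
  ]
}}

```text
clock: 3.78
tool_pos: [0.6094, 0.2068, 0.0703]
ee_rot: [0.0, 0.749, 0.663, 0.0]
wrist_force: [0.3, 0.0, 0.6]
finger_gap: 0.0856
gripper_force: 0.0
```

Call:
{"op": "play_rows", "data": {
  "targets": [
    [0, 0, 0, 0, 0, 0],
    [0, 0, 0, 0, 0, 0],
    [0, 0, 0, 0, 0, 0],
    [0, 0, 0, 0, 0, 0],
    [0, 0, 0, 0, 0, 0],
    [0, 0, 0, 0, 0, 0],
    [0, 0, 0, 0, 0, 0],
    [0, 0, 0, 0, 0, 0]
  ],
  "grip": 1,
  "force": 70
}}

```text
clock: 4.78
tool_pos: [0.6093, 0.2068, 0.0705]
ee_rot: [-0.0, 0.749, 0.663, 0.0]
wrist_force: [-3.6, -0.3, 4.0]
finger_gap: 0.0234
gripper_force: 69.7
```

The post is gripped with a 23.4 mm gap. I'm lifting and carrying it level to above the first (+y) bay.

Call:
{"op": "play_rows", "data": {
  "targets": [
    [0, 0, 0.3, 0, 0, 0],
    [0, 0, 1, 0, 0, 0],
    [0, 0, 2.5, 0, 0, 0],
    [0, 0, 4.5, 0, 0, 0],
    [0, 0, 6.5, 0, 0, 0],
    [0, 0, 8.5, 0, 0, 0],
    [0, -1, 10, 0, 0, 0],
    [0, -2.5, 11, 0, 0, -0.01],
    [-0.1, -4.5, 11, 0, 0, -0.02],
    [-0.2, -7, 11, 0, 0, -0.03]
  ]
}}

```text
clock: 6.02
tool_pos: [0.6069, 0.1345, 0.1796]
ee_rot: [-0.0, 0.759, 0.651, -0.001]
wrist_force: [0.4, -0.5, -2.7]
finger_gap: 0.0234
gripper_force: 68.9
```

Call:
{"op": "play_rows", "data": {
  "targets": [
    [-0.1, -3, 0, 0, 0, -0.01],
    [-0.2, -6, 0, 0, 0, -0.02],
    [-0.3, -9.2, 0, 0, 0, -0.03],
    [-0.4, -12.5, 0, 0, 0, -0.035],
    [-0.5, -16, 0, 0, 0, -0.035],
    [-0.6, -19.3, 0, 0, 0, -0.035],
    [-0.7, -22.5, 0, 0, 0, -0.035],
    [-0.8, -25.2, 0, 0, 0, -0.035],
    [-0.8, -27.2, 0, 0, 0, -0.035],
    [-0.8, -28.2, 0, 0, 0, -0.035]
  ]
}}

```text
clock: 7.28
tool_pos: [0.5987, -0.1473, 0.1798]
ee_rot: [-0.0, 0.77, 0.638, -0.0]
wrist_force: [0.1, -0.8, -2.5]
finger_gap: 0.0238
gripper_force: 68.9
```

Call:
{"op": "play_rows", "data": {
  "targets": [
    [0, 0, 0, 0, 0, 0],
    [0, 0, 0, 0, 0, 0],
    [0, 0, 0, 0, 0, 0]
  ]
}}

```text
clock: 7.65
tool_pos: [0.5995, -0.1439, 0.1804]
ee_rot: [-0.0, 0.769, 0.639, 0.0]
wrist_force: [-0.0, 0.6, -2.8]
finger_gap: 0.0235
gripper_force: 68.9
```

```bash
python3 - <<'E'
from h import *
s=telemetry.read_state();print({k:np.round(s[k],4) for k in("clock","q","tool_pos","ee_rot","wrist_force","finger_gap")})
snap("wrist","w2.png")
a=load("w2.png")["pixels"]; snap("scene","s2.png"); b=load("s2.png")["pixels"]
cv2.imwrite("pics/v2.png",np.hstack([cv2.resize(a,(480,300),interpolation=cv2.INTER_AREA),b[130:380:,150:350][:,:,:][:250].repeat(1,0)[:250] if 0 else cv2.resize(b[150:390,160:360],(250,300))])[:,:,::-1])
cv2.imwrite("pics/w2x.png",a[:,:,::-1])
E
```

```text
{'clock': np.float64(7.65), 'q': array([ 0.55  ,  0.5033, -0.5504,  1.6474,  0.2906,  1.0734, -0.2691]), 'tool_pos': array([ 0.5995, -0.1439,  0.1804]), 'ee_rot': array([-1.000e-04,  7.691e-01,  6.391e-01,  2.000e-04]), 'wrist_force': array([-0.0418,  0.5888, -2.8295]), 'finger_gap': np.float64(0.0235)}
```

View pics/w2x.png

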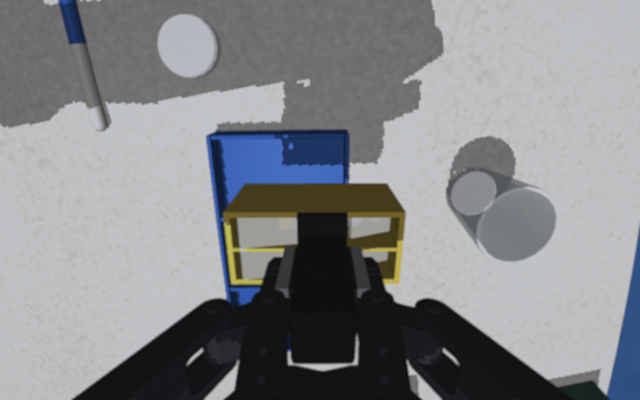

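The wrist picture shows the tray's +y end with rim corners at (208,135) and (348,131). The shaker hangs level with the balls still at its far end.

```bash
python3 - <<'E'
from h import *
c=load("w2.png")
A=at(c,208.5,135,.03);B=at(c,348.5,130.5,.03);print(A,B,np.linalg.norm(A-B))
yaw=np.arctan2((B-A)[1],(B-A)[0]);print(np.degrees(yaw))
yaw=np.radians(-10.3);u=np.array([np.cos(yaw),np.sin(yaw)]);v=np.array([-u[1],u[0]])
C0=(A+B)[:2]/2-.125*v;print("centre",C0,"top est .5448 -.2183")
s=telemetry.read_state();T=s["tool_pos"]
from scipy.spatial.transform import Rotation as Ro
y=2*np.degrees(np.arctan2(s["ee_rot"][2],s["ee_rot"][1]))-90;print("shaker yaw",y+.3)
def tcp(c,th,zs):
    th=np.radians(th);r=np.array([.037,.0555]);x=r[0]*np.cos(th)-r[1]*np.sin(th);z=r[0]*np.sin(th)+r[1]*np.cos(th)
    return np.array([*(c+u*x),zs+z])
C=(C0+[.5448,-.2183])/2;b=C+.082*v+.003*u
T0=tcp(b,0,.057);print("to bay1",(T0-T)*100, "axis -v:",-v)
for th,zs in[(0,.057),(5,.052),(10,.046),(15,.041),(18,.041),(20,.041),(22,.041),(24,.041),(26,.041),(28,.041),(30,.041),(33,.041),(36,.041),(40,.041),(45,.041),(48,.041)]:
    d=(tcp(b,th,zs)-T0)*100; print(th,d.round(2),(-v*np.radians(th)).round(3))
print("bay step",-v*8.2)
E
```

```text
[ 0.50726864 -0.08474707  0.03      ] [ 0.63129929 -0.10415806  0.03      ] 0.12554038366981932
-8.894727774973983
centre [ 0.54693369 -0.2174382 ] top est .5448 -.2183
shaker yaw -10.285495218876417
to bay1 [ 0.0395498   0.01069134 -6.7898918 ] axis -v: [-0.17880222 -0.98388504]
0 [0. 0. 0.] [-0. -0.]
5 [-0.49  0.09 -0.2 ] [-0.016 -0.086]
10 [-1.    0.18 -0.54] [-0.031 -0.172]
15 [-1.54  0.28 -0.83] [-0.047 -0.258]
18 [-1.87  0.34 -0.73] [-0.056 -0.309]
20 [-2.09  0.38 -0.67] [-0.062 -0.343]
22 [-2.31  0.42 -0.62] [-0.069 -0.378]
24 [-2.54  0.46 -0.57] [-0.075 -0.412]
26 [-2.76  0.5  -0.54] [-0.081 -0.446]
28 [-2.99  0.54 -0.51] [-0.087 -0.481]
30 [-3.22  0.58 -0.49] [-0.094 -0.515]
33 [-3.56  0.65 -0.48] [-0.103 -0.567]
36 [-3.9   0.71 -0.49] [-0.112 -0.618]
40 [-4.36  0.79 -0.52] [-0.125 -0.687]
45 [-4.93  0.9  -0.61] [-0.14  -0.773]
48 [-5.26  0.96 -0.69] [-0.15  -0.824]
bay step [-1.46617816 -8.06785731]
```

The tray fix agrees with the first to within 2 mm, and the shaker's yaw matches the tray's. I'm lowering into the bay and tilting slowly to 22° for the front pair.

Call:
{"op": "play_rows", "data": {
  "targets": [
    [0, 0, -1, 0, 0, 0],
    [0, 0, -2.5, 0, 0, 0],
    [0, 0, -4.2, 0, 0, 0],
    [0, 0, -5.5, 0, 0, 0],
    [0, 0, -6.3, 0, 0, 0],
    [0, 0, -6.7, 0, 0, 0],
    [0, 0, -6.8, 0, 0, 0],
    [0, 0, -6.8, 0, 0, 0]
  ]
}}

```text
clock: 8.75
tool_pos: [0.5996, -0.1453, 0.1127]
ee_rot: [0.0, 0.77, 0.638, 0.0]
wrist_force: [0.0, 0.3, -2.6]
finger_gap: 0.0233
gripper_force: 68.9
```

Call:
{"op": "play_rows", "data": {
  "targets": [
    [-0.39, 0.07, -0.16, -0.012, -0.069, 0],
    [-0.8, 0.14, -0.4, -0.025, -0.137, 0],
    [-1.22, 0.22, -0.66, -0.037, -0.206, 0],
    [-1.54, 0.28, -0.83, -0.047, -0.258, 0],
    [-1.76, 0.32, -0.76, -0.053, -0.292, 0],
    [-1.87, 0.34, -0.73, -0.056, -0.309, 0],
    [-1.98, 0.36, -0.7, -0.059, -0.326, 0],
    [-2.09, 0.38, -0.67, -0.062, -0.343, 0],
    [-2.2, 0.4, -0.65, -0.066, -0.361, 0],
    [-2.31, 0.42, -0.62, -0.069, -0.378, 0]
  ]
}}

```text
clock: 10.0
tool_pos: [0.5762, -0.1411, 0.1061]
ee_rot: [0.147, 0.755, 0.627, 0.123]
wrist_force: [0.6, 0.9, -2.8]
finger_gap: 0.0234
gripper_force: 69.6
```

Call:
{"op": "play_rows", "data": {
  "targets": [
    [0, 0, 0, 0, 0, 0],
    [0, 0, 0, 0, 0, 0],
    [0, 0, 0, 0, 0, 0],
    [0, 0, 0, 0, 0, 0],
    [0, 0, 0, 0, 0, 0]
  ]
}}

```text
clock: 10.62
tool_pos: [0.5763, -0.1411, 0.1061]
ee_rot: [0.146, 0.756, 0.627, 0.123]
wrist_force: [-0.5, -0.4, -1.6]
finger_gap: 0.0229
gripper_force: 69.7
```

```bash
python3 - <<'E'
from h import *
s=telemetry.read_state();print({k:np.round(s[k],4) for k in("clock","q","tool_pos","ee_rot","wrist_force","finger_gap")})
snap("wrist","w3.png");snap("scene","s3.png");snap("top","t3.png")
a=load("w3.png")["pixels"];b=load("s3.png")["pixels"];t=load("t3.png")["pixels"]
r=cv2.resize(b[180:380,150:350],(400,400),interpolation=cv2.INTER_CUBIC)
w=a[100:340,180:420];w=cv2.resize(w,(400,400),interpolation=cv2.INTER_CUBIC)
cv2.imwrite("pics/v3.png",np.clip(np.hstack([w,r])[:,:,::-1]*1.4,0,255).astype(np.uint8))
E
```

```text
{'clock': np.float64(10.625), 'q': array([ 0.5067,  0.3784, -0.4263,  2.1083,  0.5293,  0.3406, -0.5193]), 'tool_pos': array([ 0.5763, -0.1411,  0.1061]), 'ee_rot': array([0.1463, 0.7556, 0.6266, 0.1227]), 'wrist_force': array([-0.4569, -0.3712, -1.6167]), 'finger_gap': np.float64(0.0229)}
```

View pics/v3.png

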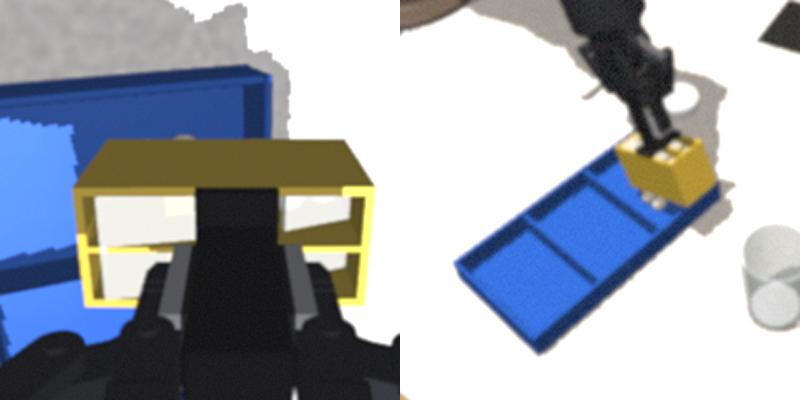

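The scene crop shows balls in the near bay, just below the spout at about (655,203), so the first drop worked. q6 is already at 0.34 with a limit of 0.13, so 45° in this direction is doubtful. I'll fit a quick kinematic model before carrying on.

```bash
cat > kin.py <<'E'
import numpy as np, itertools
from scipy.spatial.transform import Rotation as Ro
from scipy.optimize import least_squares
D=[([1.16781846,0.41182793,-0.01270015,1.59695145,0.0056405,1.13434865,-0.08218946],[0.20514,-0.58989,0.23054],[-7.236e-04,.98602,.16663,-1.97e-4]),
([0.0273,0.491,-0.6274,1.4853,0.2949,1.2616,-0.7549],[0.6072,0.2033,0.2608],[-1e-4,.7485,.6631,-4e-4]),
([0.55,0.5033,-0.5504,1.6474,0.2906,1.0734,-0.2691],[0.5995,-0.1439,0.1804],[-1e-4,.7691,.6391,2e-4]),
([0.5067,0.3784,-0.4263,2.1083,0.5293,0.3406,-0.5193],[0.5763,-0.1411,0.1061],[.1463,.7556,.6266,.1227])]
def rots(q,s):
    return [Ro.from_rotvec((([0,0,1],[0,1,0])[i%2])*np.array(1.)*s[i]*q[i]) for i in range(7)]
def R0(q): return Ro.from_quat([q[1],q[2],q[3],q[0]])
def orient(q,s):
    R=Ro.identity()
    for r in rots(q,s): R=R*r
    return R
E
python3 - <<'E'
from kin import *
best=[]
for s in itertools.product([1,-1],repeat=7):
    if s[1]!=1: continue
    Rs=[orient(q,s).inv()*R0(e) for q,_,e in D]
    best.append((sum((Rs[0].inv()*r).magnitude() for r in Rs[1:]),s,Rs[0].as_rotvec().round(3)))
best.sort(key=lambda b:b[0])
for b in best[:3]: print(b)
s=best[0][1]
def fk(q,p):
    h,b1,L1,a1,L2,a2,L3,a3=p;r=rots(q,s)
    R=r[0]*r[1]*r[2];P=np.array([0,0,h])+r[0].apply([b1,0,0])
    P=P+R.apply([a1,0,L1]);R=R*r[3]*r[4];P=P+R.apply([a2,0,L2])if 0 else P+(r[0]*r[1]*r[2]*r[3]).apply([a2,0,L2]);R=R*r[5];return P+R.apply([a3,0,L3])
f=lambda p:np.concatenate([fk(q,p)-t for q,t,_ in D]+[1e-3*(p-[.3,0,.3,0,.3,0,.3,0])])
r=least_squares(f,[.3,0,.3,0,.3,0,.3,0]);print(r.x.round(4),np.abs(r.fun[:12]).max())
E
```

```text
(0.0003244242710514773, (-1, 1, -1, 1, -1, 1, -1), array([-0.   ,  0.   ,  1.571]))
(1.3098497919943495, (-1, 1, -1, -1, -1, -1, -1), array([-0.683, -0.596,  1.474]))
(1.3422789159295827, (-1, 1, -1, -1, 1, 1, 1), array([-2.197, -2.197,  0.062]))
[ 0.2763  0.0868  0.5179 -0.0277  0.4308  0.0196  0.3343  0.0294] 0.04255355821109813
```

```bash
cat >> kin.py <<'E'
S=(-1,1,-1,1,-1,1,-1)
def basis(q):
    "columns: unit offset vectors (x,y,z) after each joint frame"
    r=rots(q,S);R=Ro.identity();M=[np.eye(3)[:,2:]]
    for i in range(7):
        R=R*r[i]
        if i in(0,):M.append(R.as_matrix()[:,:2])
        elif i==2 or i==4:M.append(R.as_matrix())
        elif i==6:M.append(R.as_matrix()[:,2:])
        else:M.append(R.as_matrix()[:,[0]])
    return np.hstack(M)
def fit(D,lam):
    A=np.vstack([basis(q) for q,_,_ in D]);b=np.concatenate([t for _,t,_ in D])
    n=A.shape[1];x0=np.zeros(n);x0[[0,6,10,-1]]=.33
    x=x0+np.linalg.solve(A.T@A+lam*np.eye(n),A.T@(b-A@x0));return x,np.abs(A@x-b).max()
E
python3 - <<'E'
from kin import *
for l in(1e-3,1e-5,1e-8):
    x,e=fit(D,l);print(x.round(3),e)
E
```

```text
[ 0.352  0.025 -0.01   0.036 -0.003 -0.025  0.386 -0.016  0.003 -0.013
  0.44  -0.01   0.288] 0.0011002303980570394
[ 0.316 -0.021 -0.019  0.058  0.01  -0.011  0.483  0.02  -0.021 -0.018
  0.446  0.016  0.312] 0.00011466282939176509
[ 0.31  -0.026 -0.02   0.06   0.014 -0.01   0.496  0.027 -0.026 -0.019
  0.446  0.021  0.314] 1.3026827697104615e-07
```

Levelling, lifting, and moving on to the middle bay, and collecting joint data on the way.

Call:
{"op": "play_rows", "data": {
  "targets": [
    [0.44, -0.08, -0.11, 0.013, 0.069, 0],
    [0.77, -0.14, -0.21, 0.022, 0.12, 0],
    [1.09, -0.2, 0, 0.032, 0.172, 0],
    [1.51, -0.28, 0.22, 0.044, 0.241, 0],
    [1.92, -0.35, 0.5, 0.057, 0.309, 0],
    [2.31, -0.42, 1, 0.069, 0.378, 0],
    [2.31, -0.42, 2, 0.069, 0.378, 0],
    [2.31, -0.42, 2.6, 0.069, 0.378, 0],
    [2.31, -0.42, 2.6, 0.069, 0.378, 0]
  ]
}}

```text
clock: 11.9
tool_pos: [0.5992, -0.1454, 0.1329]
ee_rot: [0.001, 0.77, 0.638, 0.0]
wrist_force: [-0.2, 0.2, -2.3]
finger_gap: 0.0232
gripper_force: 69.7
```

```bash
cat > rec.py <<'E'
from h import *
s=telemetry.read_state()
open("states.jsonl","a").write(json.dumps([s["q"].tolist(),s["tool_pos"].tolist(),s["ee_rot"].tolist()])+"\n")
print(s["clock"],s["q"].round(3),s["tool_pos"].round(4),s["wrist_force"].round(2))
E
python3 rec.py
```

```text
11.9 [ 0.544  0.553 -0.541  1.694  0.331  0.985 -0.302] [ 0.5992 -0.1454  0.1329] [-0.24  0.23 -2.3 ]
```

Call:
{"op": "play_rows", "data": {
  "targets": [
    [-0.2, -1, 0, 0, 0, 0],
    [-0.5, -2.7, 0, 0, 0, 0],
    [-0.9, -4.8, 0, 0, 0, 0],
    [-1.2, -6.6, 0, 0, 0, 0],
    [-1.4, -7.7, 0, 0, 0, 0],
    [-1.47, -8.07, 0, 0, 0, 0],
    [-1.47, -8.07, 0, 0, 0, 0],
    [-1.47, -8.07, 0, 0, 0, 0]
  ]
}}

```text
clock: 12.9
tool_pos: [0.5849, -0.225, 0.1322]
ee_rot: [-0.0, 0.769, 0.639, 0.0]
wrist_force: [0.2, 0.3, -2.0]
finger_gap: 0.0235
gripper_force: 69.7
```

```bash
python3 rec.py; python3 - <<'E'
from h import *
snap("scene","s4.png");snap("wrist","w4.png")
b=load("s4.png")["pixels"];w=load("w4.png")["pixels"]
r=cv2.resize(b[180:380,150:350],(400,400),interpolation=cv2.INTER_CUBIC)
cv2.imwrite("pics/v4.png",np.clip(np.hstack([cv2.resize(w[60:360,160:460],(400,400)),r])[:,:,::-1]*1.2,0,255).astype(np.uint8))
E
```

```text
12.9 [ 0.661  0.568 -0.529  1.667  0.329  0.996 -0.164] [ 0.5849 -0.225   0.1322] [ 0.19  0.3  -1.98]
```

View pics/v4.png

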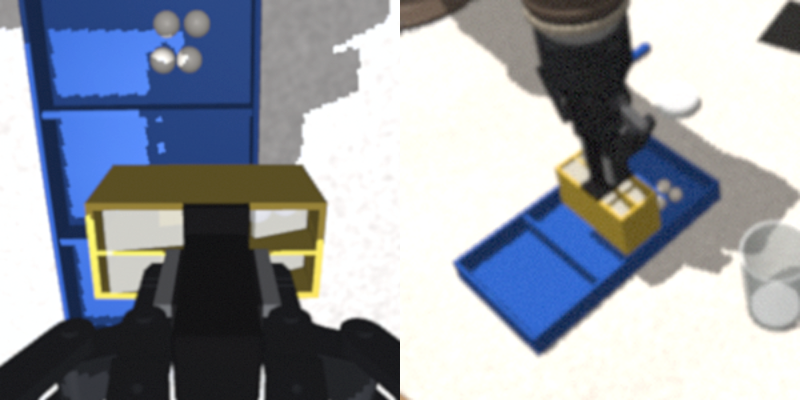

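In the wrist crop, four balls lie together in the first bay at about (180,40), and the middle bay is still empty. The first two pairs came early, so the remaining four must split 2 + 2. I'll check what tilt is reachable with the better-fitted model.

```bash
cat >> kin.py <<'E'
import json,os
for l in open("states.jsonl"): D.append(tuple(json.loads(l)))
LO=np.array([-2.95,-.29,-1.47,.14,-1.03,.13,-2.86]);HI=np.array([2.95,1.99,1.44,2.54,4.17,1.85,2.86])
X,E=fit(D,1e-6)
QR=R0([0,1,0,0])
def fkp(q): return basis(q)@X, orient(q,S)*Ro.from_rotvec([0,0,np.pi/2])
yaw=np.radians(-10.3);CT=np.array([.5459,-.2179])
def target(bay,psi,th,zs,off=0.003,flip=False):
    "bay offset along tray y (m); psi world yaw of shaker x; th dip deg"
    v=np.array([-np.sin(yaw),np.cos(yaw)]);u=np.array([np.cos(psi),np.sin(psi)])
    c=CT+bay*v+off*np.array([np.cos(yaw),np.sin(yaw)]);t=np.radians(th)
    x=.037*np.cos(t)-.0555*np.sin(t);z=.037*np.sin(t)+.0555*np.cos(t)
    p=np.array([*(c+u*x),zs+z])
    # level tool: z down, y along +-shaker x
    y=np.array([u[0],u[1],0])*(-1 if flip else 1);zz=np.array([0,0,-1.]);R=np.column_stack([np.cross(y,zz),y,zz])
    return p,Ro.from_rotvec(-t*np.array([-u[1],u[0],0]))*Ro.from_matrix(R)
def ik(p,R,q0):
    def f(q):
        P,O=fkp(q);return np.concatenate([(P-p)*10,(R.inv()*O).as_rotvec()*2,1e-3*(q-q0)])
    r=least_squares(f,np.clip(q0,LO+.03,HI-.03),bounds=(LO+.02,HI-.02));P,O=fkp(r.x)
    return r.x,np.linalg.norm(P-p),(R.inv()*O).magnitude()
E
python3 - <<'E'
from kin import *
print(X.round(3),E,len(D))
s=np.array(D[-1][0])
for bay in(0,-.082):
  for dp in(0,30,60,90,120,150,180,-30,-60,-90,-120,-150):
    for flip in(False,True):
      q=s.copy();out=[]
      p,R=target(bay,yaw+np.radians(dp),0,.07,flip=flip)
      best=None
      for k in range(4):
        g=s.copy(); g[6]+=[0,1.5,-1.5,0][k]; g[4]+=[0,0,0,1.2][k]
        r=ik(p,R,g)
        if best is None or r[1]+r[2]<best[1]+best[2]: best=r
      q=best[0];out=[round(best[1]*1e3+best[2]*57,1)]
      for th in(20,28,34,40,46):
        p,R=target(bay,yaw+np.radians(dp),th,.041,flip=flip);r=ik(p,R,q);q=r[0];out.append(round(r[1]*1e3+r[2]*57,1))
      if out[0]<2: print(bay,dp,flip,out,q.round(2))
E
```

```text
[ 0.284  0.001 -0.029 -0.001 -0.    -0.019  0.534 -0.     0.     0.
  0.452 -0.     0.351] 2.1607812293017448e-05 6
0 0 False [np.float64(0.0), np.float64(0.0), np.float64(0.0), np.float64(0.0), np.float64(0.0), np.float64(0.0)] [ 1.41  0.78 -1.27  2.41  2.33  0.63 -1.83]
0 0 True [np.float64(0.0), np.float64(0.0), np.float64(0.0), np.float64(0.0), np.float64(0.0), np.float64(0.0)] [ 1.42  0.79 -1.29  2.41  2.31  0.65  1.34]
0 30 False [np.float64(0.0), np.float64(0.0), np.float64(0.0), np.float64(0.0), np.float64(0.0), np.float64(0.0)] [ 1.61  0.87 -1.23  2.2   0.92  0.15  0.2 ]
0 30 True [np.float64(0.0), np.float64(0.0), np.float64(0.0), np.float64(0.0), np.float64(0.0), np.float64(0.5)] [ 1.47  0.69 -0.98  2.2  -1.01  0.15 -1.08]
0 60 False [np.float64(0.0), np.float64(0.0), np.float64(0.0), np.float64(0.0), np.float64(0.0), np.float64(0.0)] [ 1.45  0.87 -0.99  1.88 -0.18  0.67  1.68]
0 60 True [np.float64(0.0), np.float64(0.0), np.float64(0.0), np.float64(0.0), np.float64(0.0), np.float64(0.0)] [ 1.43  0.85 -0.97  1.88 -0.22  0.67 -1.42]
0 90 False [np.float64(0.0), np.float64(0
[... 6034 characters left out ...]
 0.17  0.65 -0.26  1.87  1.04  1.19  0.65]
-0.082 -120 False [np.float64(0.0), np.float64(0.0), np.float64(0.0), np.float64(0.0), np.float64(0.0), np.float64(0.0)] [ 0.14  0.8  -0.11  1.52  0.69  1.45 -2.55]
-0.082 -120 True [np.float64(0.0), np.float64(0.0), np.float64(0.0), np.float64(0.0), np.float64(0.0), np.float64(0.0)] [ 0.16  0.8  -0.14  1.52  0.7   1.46  0.58]
-0.082 -150 False [np.float64(0.0), np.float64(0.0), np.float64(0.0), np.float64(0.0), np.float64(0.0), np.float64(0.0)] [ 0.22  0.94 -0.04  1.2   0.41  1.72 -2.71]
-0.082 -150 True [np.float64(0.0), np.float64(0.0), np.float64(0.0), np.float64(0.0), np.float64(0.0), np.float64(0.0)] [ 0.24  0.95 -0.07  1.2   0.43  1.72  0.42]
```

The model fits to 0.02 mm. Turning the shaker +90° (spout towards tray -y) gives a comfortable reach to 46° for the remaining bays. I'll compute the rows.

```bash
python3 - <<'E'
from kin import *
T=np.array([.5846,-.2253,.1318]);psi=yaw+np.pi/2
p0,_=target(0,psi,0,.070,off=0.0);print("rot in place then shift",((p0-T)*100).round(2))
u=np.array([np.cos(psi),np.sin(psi)]);ax=np.array([u[1],-u[0]]);print("axis",ax.round(4))
for th,zs in[(0,.07),(0,.057),(4,.053),(8,.048),(12,.044),(15,.041),(18,.041),(20,.041),(21,.041),(22,.041),(23,.041),(24,.041),(26,.041),(28,.041),(30,.041),(32,.041),(34,.041),(36,.041),(40,.041),(45,.041)]:
    p,_=target(0,psi,th,zs,off=0.0);print(th,((p-p0)*100).round(2),(ax*np.radians(th)).round(3))
E
```

```text
rot in place then shift [-3.21  4.38 -0.63]
axis [ 0.9839 -0.1788]
0 [0. 0. 0.] [ 0. -0.]
0 [ 0.   0.  -1.3] [ 0. -0.]
4 [-0.07 -0.39 -1.46] [ 0.069 -0.012]
8 [-0.14 -0.8  -1.74] [ 0.137 -0.025]
12 [-0.22 -1.21 -1.95] [ 0.206 -0.037]
15 [-0.28 -1.54 -2.13] [ 0.258 -0.047]
18 [-0.34 -1.87 -2.03] [ 0.309 -0.056]
20 [-0.38 -2.09 -1.97] [ 0.343 -0.062]
21 [-0.4  -2.2  -1.94] [ 0.361 -0.066]
22 [-0.42 -2.31 -1.92] [ 0.378 -0.069]
23 [-0.44 -2.42 -1.9 ] [ 0.395 -0.072]
24 [-0.46 -2.54 -1.87] [ 0.412 -0.075]
26 [-0.5  -2.76 -1.84] [ 0.446 -0.081]
28 [-0.54 -2.99 -1.81] [ 0.481 -0.087]
30 [-0.58 -3.22 -1.79] [ 0.515 -0.094]
32 [-0.63 -3.45 -1.78] [ 0.55 -0.1 ]
34 [-0.67 -3.68 -1.78] [ 0.584 -0.106]
36 [-0.71 -3.9  -1.79] [ 0.618 -0.112]
40 [-0.79 -4.36 -1.82] [ 0.687 -0.125]
45 [-0.9  -4.93 -1.91] [ 0.773 -0.14 ]
```

Call:
{"op": "play_rows", "data": {
  "targets": [
    [-0.1, 0.2, 0, 0, 0, 0.05],
    [-0.3, 0.5, 0, 0, 0, 0.15],
    [-0.6, 0.9, 0, 0, 0, 0.28],
    [-0.9, 1.4, 0, 0, 0, 0.42],
    [-1.2, 1.8, 0, 0, 0, 0.56],
    [-1.6, 2.3, 0, 0, 0, 0.7],
    [-1.9, 2.8, -0.1, 0, 0, 0.84],
    [-2.2, 3.2, -0.2, 0, 0, 0.98],
    [-2.5, 3.6, -0.3, 0, 0, 1.12],
    [-2.8, 3.9, -0.5, 0, 0, 1.26]
  ]
}}

```text
clock: 14.25
tool_pos: [0.5568, -0.1864, 0.1273]
ee_rot: [0.0, 0.243, 0.97, -0.0]
wrist_force: [-0.2, -0.3, -1.5]
finger_gap: 0.0228
gripper_force: 69.7
```

Call:
{"op": "play_rows", "data": {
  "targets": [
    [-0.2, 0.2, 0, 0, 0, 0.12],
    [-0.3, 0.4, -0.1, 0, 0, 0.22],
    [-0.4, 0.5, -0.1, 0, 0, 0.29],
    [-0.4, 0.5, -0.1, 0, 0, 0.311],
    [-0.4, 0.5, -0.1, 0, 0, 0.311],
    [-0.4, 0.5, -0.1, 0, 0, 0.311]
  ]
}}

```text
clock: 15.0
tool_pos: [0.5528, -0.182, 0.1262]
ee_rot: [0.0, 0.093, 0.996, -0.0]
wrist_force: [-0.2, 0.6, -1.8]
finger_gap: 0.023
gripper_force: 69.7
```

```bash
python3 rec.py; python3 - <<'E'
from h import *
from kin import *
s=telemetry.read_state();p0,R=target(0,yaw+np.pi/2,0,.07,off=0)
print("to go",((p0-s["tool_pos"])*100).round(2),(R*R0(s["ee_rot"]).inv()).as_rotvec().round(3))
snap("scene","s5.png")
E
```

```text
15.0 [ 0.879  0.624 -0.91   1.77   0.567  1.033  1.14 ] [ 0.5528 -0.182   0.1262] [-0.23  0.59 -1.84]
to go [-0.02  0.05 -0.07] [0.    0.    0.007]
```

Call:
{"op": "play_rows", "data": {
  "targets": [
    [0, 0, -0.7, 0, 0, 0],
    [0, 0, -1.3, 0, 0, 0],
    [-0.07, -0.39, -1.46, 0.069, -0.012, 0],
    [-0.14, -0.8, -1.74, 0.137, -0.025, 0],
    [-0.22, -1.21, -1.95, 0.206, -0.037, 0],
    [-0.28, -1.54, -2.13, 0.258, -0.047, 0],
    [-0.32, -1.76, -2.06, 0.292, -0.053, 0],
    [-0.35, -1.92, -2.02, 0.318, -0.058, 0],
    [-0.37, -2.04, -1.99, 0.335, -0.061, 0],
    [-0.38, -2.09, -1.97, 0.343, -0.062, 0]
  ]
}}

```text
clock: 16.3
tool_pos: [0.5489, -0.2028, 0.1065]
ee_rot: [0.015, 0.091, 0.981, 0.173]
wrist_force: [-1.4, 0.7, -3.1]
finger_gap: 0.0234
gripper_force: 69.6
```

Call:
{"op": "play_rows", "data": {
  "targets": [
    [0, 0, 0, 0, 0, 0],
    [0, 0, 0, 0, 0, 0],
    [0, 0, 0, 0, 0, 0]
  ]
}}

```text
clock: 16.68
tool_pos: [0.549, -0.2026, 0.1066]
ee_rot: [0.015, 0.091, 0.981, 0.173]
wrist_force: [0.2, -0.0, -2.6]
finger_gap: 0.0234
gripper_force: 69.6
```

```bash
cat > chk.py <<'E'
import sys
from h import *
from kin import CT,yaw
fn=sys.argv[1];bay=float(sys.argv[2])
c=snap("scene",fn);snap("wrist","w"+fn)
s=telemetry.read_state();e=s["ee_rot"];print(s["clock"],"dip",np.degrees(2*np.arcsin(np.hypot(e[0],e[3]))).round(2),s["wrist_force"].round(2),s["q"].round(2),s["tool_pos"].round(4))
v=np.array([-np.sin(yaw),np.cos(yaw)]);u=np.array([v[1],-v[0]])
hsv=cv2.cvtColor(c["pixels"],cv2.COLOR_RGB2HSV)
white=((hsv[:,:,1]<90)&(hsv[:,:,2]>90)).astype(np.uint8)
for nm,b in(("b1",.082),("b2",0),("b3",-.082)):
    P=np.array([proj(c,[*(CT+(b+y)*v+x*u),.006]) for x,y in((-.059,-.037),(.059,-.037),(.059,.037),(-.059,.037))])
    m=np.zeros(white.shape,np.uint8);cv2.fillPoly(m,[P.round().astype(np.int32)],1)
    n,l,st,ce=cv2.connectedComponentsWithStats(white*m)
    print(nm,[(int(a[4]),[round(float(z)) for z in q]) for a,q in zip(st[1:],ce[1:]) if a[4]>3])
E
python3 chk.py a20.png 0
```

```text
16.775 dip 19.96 [-0.27  0.54 -2.25] [ 1.14  0.81 -1.04  1.71  0.38  1.02  1.44] [ 0.5489 -0.2027  0.1065]
b1 [(44, [264, 258]), (14, [250, 271]), (170, [280, 277])]
b2 [(144, [242, 278])]
b3 []
```

```bash
cat > hull.py <<'E'
from h import *
from kin import *
def shaker_mask(c,tool_pos,ee,grow=1):
    R=R0(ee)*Ro.from_matrix(np.array([[0,-1,0],[1,0,0],[0,0,1.]]).T if 0 else np.eye(3))
    # shaker axes in tool frame: x=tool y, z=-tool z, y = z cross x
    M=R.as_matrix();sx=M[:,1];sz=-M[:,2];sy=np.cross(sz,sx)
    o=tool_pos-.0675*sz-.004*sx
    P=[proj(c,o+a*sx+b*sy+d*sz) for a in(-.048,.048) for b in(-.022,.022) for d in(0,.057)]
    h=cv2.convexHull(np.array(P,np.float32));m=np.zeros((400,640),np.uint8);cv2.fillPoly(m,[h.round().astype(np.int32)],1)
    return m,h[:,0]
E
python3 - <<'E'
from hull import *
s=telemetry.read_state();c=load("a20.png");m,h=shaker_mask(c,s["tool_pos"],s["ee_rot"]);print(h.round(0).tolist())
im=c["pixels"][:,:,::-1].copy()
for y,x in((278,242),(277,280),(271,250)): print(m[y,x],im[y,x])
cv2.polylines(im,[h.round().astype(np.int32)],True,(0,0,255),1)
w=load("wa20.png")["pixels"][:,:,::-1]
cv2.imwrite("pics/v5.png",np.hstack([cv2.resize(im[200:350,170:320],(400,400),interpolation=cv2.INTER_CUBIC),cv2.resize(w[60:360,160:460],(400,400))]))
E
```

```text
[[281.0, 262.0], [250.0, 298.0], [236.0, 287.0], [224.0, 275.0], [257.0, 239.0], [272.0, 249.0]]
1 [160 174 181]
0 [93 77 71]
1 [110 118 123]
```

View pics/v5.png

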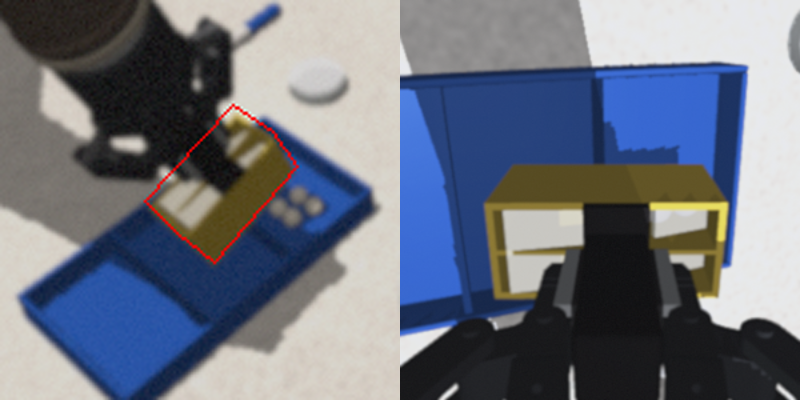

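The left panel shows the shaker outline (my projection fits), four balls in the first bay at (295,205) and an empty middle bay. The right panel shows balls in the rear window at (672,212). I'm stepping the tilt finely and watching that window by image difference.

Call:
{"op": "play_rows", "data": {
  "targets": [
    [-0.01, -0.06, 0.02, 0.009, -0.002, 0],
    [-0.02, -0.11, 0.03, 0.018, -0.004, 0],
    [-0.03, -0.17, 0.04, 0.026, -0.005, 0],
    [-0.04, -0.22, 0.05, 0.035, -0.007, 0],
    [-0.04, -0.22, 0.05, 0.035, -0.007, 0]
  ]
}}

```text
clock: 17.4
tool_pos: [0.5483, -0.2055, 0.1067]
ee_rot: [0.017, 0.091, 0.977, 0.19]
wrist_force: [-0.5, 0.1, -2.0]
finger_gap: 0.0234
gripper_force: 69.6
```

```bash
cat > step.py <<'E'
import sys
from hull import *
fn,ref=sys.argv[1:3]
c=snap("scene",fn);w=snap("wrist","w"+fn)
s=telemetry.read_state();e=s["ee_rot"];print(s["clock"],"dip",np.degrees(2*np.arcsin(np.hypot(e[0],e[3]))).round(2),s["wrist_force"].round(2),s["q"].round(2),s["tool_pos"].round(4))
r=load("w"+ref)
for n,(x0,y0,x1,y1) in dict(RU=(350,213,400,243),RL=(350,248,395,280),LU=(238,213,296,245),LL=(238,248,285,278)).items():
    d=w["pixels"][y0:y1,x0:x1].astype(int)-r["pixels"][y0:y1,x0:x1].astype(int)
    print(n,"mean",d.mean().round(1),"absdev",np.abs(d-d.mean()).mean().round(1),end="; ")
m,_=shaker_mask(c,s["tool_pos"],e);m=cv2.dilate(m,np.ones((3,3)))
hsv=cv2.cvtColor(c["pixels"],cv2.COLOR_RGB2HSV);white=((hsv[:,:,1]<90)&(hsv[:,:,2]>60)&(m==0)).astype(np.uint8)
v=np.array([-np.sin(yaw),np.cos(yaw)]);u=np.array([v[1],-v[0]]);print()
for nm,b in(("b1",.082),("b2",0),("b3",-.082)):
    P=np.array([proj(c,[*(CT+(b+y)*v+x*u),.006]) for x,y in((-.059,-.037),(.059,-.037),(.059,.037),(-.059,.037))])
    k=np.zeros(white.shape,np.uint8);cv2.fillPoly(k,[P.round().astype(np.int32)],1)
    n,l,st,ce=cv2.connectedComponentsWithStats(white*k)
    print(nm,[(int(a[4]),[round(float(z)) for z in q]) for a,q in zip(st[1:],ce[1:]) if a[4]>3])
E
python3 step.py a22.png a20.png
```

```text
17.5 dip 22.03 [-0.98  0.58 -2.21] [ 1.17  0.83 -1.05  1.69  0.37  1.03  1.46] [ 0.5485 -0.2051  0.1069]
RU mean 0.1 absdev 0.8; RL mean 0.7 absdev 1.6; LU mean 0.1 absdev 0.6; LL mean 0.1 absdev 0.7; 
b1 [(177, [280, 277])]
b2 []
b3 []
```

Call:
{"op": "play_rows", "data": {
  "targets": [
    [-0.01, -0.06, 0.01, 0.009, -0.002, 0],
    [-0.02, -0.11, 0.02, 0.017, -0.003, 0],
    [-0.03, -0.17, 0.03, 0.026, -0.005, 0],
    [-0.04, -0.23, 0.05, 0.034, -0.006, 0],
    [-0.04, -0.23, 0.05, 0.034, -0.006, 0]
  ]
}}

```text
clock: 18.12
tool_pos: [0.548, -0.2077, 0.1072]
ee_rot: [0.018, 0.091, 0.974, 0.207]
wrist_force: [-0.2, 0.4, -2.3]
finger_gap: 0.0233
gripper_force: 69.7
```

```bash
python3 step.py a24.png a22.png
```

```text
18.225 dip 24.0 [-0.22  0.18 -2.04] [ 1.19  0.85 -1.06  1.68  0.35  1.04  1.49] [ 0.5481 -0.2074  0.1074]
RU mean -0.4 absdev 1.2; RL mean 0.7 absdev 1.6; LU mean -0.0 absdev 0.5; LL mean 0.1 absdev 0.7; 
b1 [(188, [280, 277])]
b2 [(13, [233, 287])]
b3 []
```

Call:
{"op": "play_rows", "data": {
  "targets": [
    [-0.01, -0.06, 0.01, 0.009, -0.002, 0],
    [-0.02, -0.11, 0.02, 0.017, -0.003, 0],
    [-0.02, -0.11, 0.02, 0.017, -0.003, 0],
    [-0.02, -0.11, 0.02, 0.017, -0.003, 0]
  ]
}}

```text
clock: 18.73
tool_pos: [0.5479, -0.2085, 0.1076]
ee_rot: [0.019, 0.091, 0.972, 0.216]
wrist_force: [-0.4, 0.6, -2.4]
finger_gap: 0.0236
gripper_force: 69.7
```

```bash
python3 step.py a25.png a24.png
```

```text
18.825 dip 24.99 [-0.59  1.19 -2.43] [ 1.2   0.86 -1.07  1.68  0.34  1.05  1.5 ] [ 0.5479 -0.2084  0.1076]
RU mean -0.8 absdev 1.7; RL mean 0.1 absdev 1.2; LU mean 3.2 absdev 5.1; LL mean 1.5 absdev 2.8; 
b1 [(184, [280, 277])]
b2 []
b3 []
```

Call:
{"op": "play_rows", "data": {
  "targets": [
    [-0.01, -0.06, 0.01, 0.009, -0.002, 0],
    [-0.02, -0.11, 0.02, 0.017, -0.003, 0],
    [-0.02, -0.11, 0.02, 0.017, -0.003, 0],
    [-0.02, -0.11, 0.02, 0.017, -0.003, 0]
  ]
}}

```text
clock: 19.32
tool_pos: [0.5476, -0.2096, 0.1078]
ee_rot: [0.019, 0.09, 0.97, 0.224]
wrist_force: [0.6, -0.6, -2.1]
finger_gap: 0.0235
gripper_force: 70.0
```

```bash
python3 step.py a26.png a25.png
```

```text
19.425 dip 25.97 [-0.33 -0.08 -1.57] [ 1.21  0.87 -1.08  1.67  0.33  1.05  1.51] [ 0.5477 -0.2095  0.1078]
RU mean 0.2 absdev 0.9; RL mean 0.2 absdev 1.2; LU mean -3.1 absdev 5.1; LL mean -1.5 absdev 2.9; 
b1 [(185, [280, 277])]
b2 [(35, [263, 290])]
b3 []
```

The front windows flashed at 25°, and a blob appeared in the middle bay at 26°, so the third pair is out. I'm levelling now and will check.

Call:
{"op": "play_rows", "data": {
  "targets": [
    [0.08, 0.45, 0.1, -0.068, 0.012, 0],
    [0.16, 0.89, 0.2, -0.137, 0.025, 0],
    [0.22, 1.22, 0.3, -0.188, 0.034, 0],
    [0.28, 1.55, 0.5, -0.24, 0.044, 0],
    [0.36, 1.96, 0.8, -0.309, 0.056, 0],
    [0.43, 2.37, 1.2, -0.377, 0.069, 0],
    [0.5, 2.76, 2, -0.446, 0.081, 0],
    [0.5, 2.76, 3, -0.446, 0.081, 0],
    [0.5, 2.76, 3.8, -0.446, 0.081, 0]
  ]
}}

```text
clock: 20.55
tool_pos: [0.5527, -0.1824, 0.1464]
ee_rot: [0.0, 0.093, 0.996, 0.0]
wrist_force: [-0.1, 0.2, -3.1]
finger_gap: 0.0233
gripper_force: 70.1
```

Call:
{"op": "play_rows", "data": {
  "targets": [
    [-0.2, -1, 0, 0, 0, 0],
    [-0.5, -2.7, 0, 0, 0, 0],
    [-0.9, -4.8, 0, 0, 0, 0],
    [-1.2, -6.6, 0, 0, 0, 0],
    [-1.4, -7.7, 0, 0, 0, 0],
    [-1.47, -8.07, 0, 0, 0, 0],
    [-1.47, -8.07, 0, 0, 0, 0]
  ]
}}

```text
clock: 21.42
tool_pos: [0.538, -0.2624, 0.1458]
ee_rot: [0.0, 0.093, 0.996, 0.0]
wrist_force: [-0.3, -0.5, -2.2]
finger_gap: 0.023
gripper_force: 69.9
```

```bash
python3 step.py l2.png a20.png; python3 - <<'E'
from h import *
from kin import *
s=telemetry.read_state();p0,R=target(-.082,yaw+np.pi/2,0,.07,off=0)
print("to go",((p0-s["tool_pos"])*100).round(2),(R*R0(s["ee_rot"]).inv()).as_rotvec().round(3))
b=load("l2.png")["pixels"];w=load("wl2.png")["pixels"]
cv2.imwrite("pics/v6.png",np.hstack([cv2.resize(b[200:350,170:320],(400,400),interpolation=cv2.INTER_CUBIC),cv2.resize(w[60:360,160:460],(400,400))])[:,:,::-1])
E
```

```text
21.525 dip 0.03 [ 0.01  0.25 -2.67] [ 1.    0.62 -0.91  1.71  0.55  1.08  1.3 ] [ 0.5383 -0.2618  0.1459]
RU mean -12.1 absdev 15.1; RL mean -1.3 absdev 1.5; LU mean 8.0 absdev 18.3; LL mean 0.7 absdev 5.9; 
b1 [(191, [280, 277])]
b2 [(94, [259, 287])]
b3 []
to go [-0.04 -0.04 -2.04] [-0.     0.     0.005]
```

The middle bay blob is 94 px against 191 px for four balls, so it holds two. Now the last bay: down and tilt through to 45°.

Call:
{"op": "play_rows", "data": {
  "targets": [
    [0, 0, -1, 0, 0, 0],
    [0, 0, -2.2, 0, 0, 0],
    [0, 0, -3.3, 0, 0, 0],
    [-0.07, -0.39, -3.46, 0.069, -0.012, 0],
    [-0.14, -0.8, -3.74, 0.137, -0.025, 0],
    [-0.22, -1.21, -3.95, 0.206, -0.037, 0],
    [-0.28, -1.54, -4.13, 0.258, -0.047, 0],
    [-0.34, -1.87, -4.03, 0.309, -0.056, 0],
    [-0.38, -2.09, -3.97, 0.343, -0.062, 0],
    [-0.42, -2.31, -3.92, 0.378, -0.069, 0]
  ]
}}

```text
clock: 22.78
tool_pos: [0.5337, -0.2857, 0.1063]
ee_rot: [0.017, 0.091, 0.977, 0.191]
wrist_force: [-0.4, -0.3, -2.3]
finger_gap: 0.0231
gripper_force: 69.8
```

Call:
{"op": "play_rows", "data": {
  "targets": [
    [-0.04, -0.23, 0.05, 0.034, -0.006, 0],
    [-0.08, -0.45, 0.08, 0.068, -0.012, 0],
    [-0.12, -0.68, 0.11, 0.103, -0.018, 0],
    [-0.16, -0.91, 0.13, 0.137, -0.025, 0],
    [-0.21, -1.14, 0.14, 0.172, -0.031, 0],
    [-0.25, -1.37, 0.14, 0.206, -0.037, 0],
    [-0.29, -1.59, 0.13, 0.24, -0.043, 0],
    [-0.37, -2.05, 0.1, 0.309, -0.056, 0],
    [-0.48, -2.62, 0.01, 0.395, -0.071, 0],
    [-0.48, -2.62, 0.01, 0.395, -0.071, 0]
  ]
}}

```text
clock: 24.02
tool_pos: [0.5281, -0.314, 0.1045]
ee_rot: [0.033, 0.088, 0.919, 0.382]
wrist_force: [0.3, 1.2, -2.0]
finger_gap: 0.0231
gripper_force: 69.8
```

Call:
{"op": "play_rows", "data": {
  "targets": [
    [0, 0, 0, 0, 0, 0],
    [0, 0, 0, 0, 0, 0],
    [0, 0, 0, 0, 0, 0],
    [0, 0, 0, 0, 0, 0],
    [0, 0, 0, 0, 0, 0]
  ]
}}

```text
clock: 24.65
tool_pos: [0.529, -0.312, 0.1069]
ee_rot: [0.033, 0.086, 0.92, 0.381]
wrist_force: [-0.3, -0.1, -1.9]
finger_gap: 0.0232
gripper_force: 69.8
```

```bash
python3 step.py b45.png a26.png
```

```text
24.75 dip 45.0 [-0.08  0.32 -1.97] [ 1.36  1.11 -1.09  1.4   0.19  1.33  1.8 ] [ 0.529  -0.312   0.1067]
RU mean -5.1 absdev 5.5; RL mean 4.4 absdev 9.7; LU mean 3.9 absdev 14.2; LL mean -3.2 absdev 2.3; 
b1 [(179, [280, 277])]
b2 [(95, [259, 287])]
b3 [(57, [232, 314]), (6, [214, 325])]
```

Call:
{"op": "play_rows", "data": {
  "targets": [
    [0.19, 1.03, 0.3, -0.155, 0.028, 0],
    [0.36, 1.94, 0.5, -0.292, 0.053, 0],
    [0.52, 2.84, 0.7, -0.43, 0.078, 0],
    [0.68, 3.72, 1, -0.567, 0.103, 0],
    [0.79, 4.33, 1.6, -0.67, 0.121, 0],
    [0.9, 4.93, 2.6, -0.773, 0.14, 0],
    [0.9, 4.93, 4, -0.773, 0.14, 0],
    [0.9, 4.93, 6, -0.773, 0.14, 0],
    [0.9, 4.93, 7, -0.773, 0.14, 0]
  ]
}}

```text
clock: 25.88
tool_pos: [0.538, -0.2645, 0.178]
ee_rot: [0.001, 0.094, 0.996, 0.0]
wrist_force: [0.0, -0.6, -2.0]
finger_gap: 0.0235
gripper_force: 70.0
```

Call:
{"op": "play_rows", "data": {
  "targets": [
    [0, 1, 0, 0, 0, -0.05],
    [0.3, 3, 0, 0, 0, -0.17],
    [0.6, 6, 0, 0, 0, -0.3],
    [1, 9.5, 0, 0, 0, -0.43],
    [1.4, 13, 0, 0, 0, -0.56],
    [1.9, 16.5, 0, 0, 0, -0.69],
    [2.4, 20, 0, 0, 0, -0.82],
    [3, 24, 0, 0, 0, -0.95],
    [3.6, 28, 0, 0, 0, -1.08],
    [4.2, 32, 0, 0, 0, -1.2]
  ]
}}

```text
clock: 27.12
tool_pos: [0.5804, 0.0571, 0.1766]
ee_rot: [-0.001, 0.641, 0.767, 0.0]
wrist_force: [-0.5, -0.9, -0.8]
finger_gap: 0.0236
gripper_force: 70.0
```

```bash
python3 step.py l3.png a20.png;  python3 - <<'E'
from h import *
from kin import *
s=telemetry.read_state();psi=np.radians(4.5);u=np.array([np.cos(psi),np.sin(psi)])
p=np.array([*(np.array([.5945,.2138])+.004*u),.0707]);_,R=target(0,psi,0,.07)
print("to go",((p-s["tool_pos"])*100).round(2),(R*R0(s["ee_rot"]).inv()).as_rotvec().round(3))
E
```

```text
27.225 dip 0.26 [ 0.16 -0.42 -1.23] [ 0.33  0.49 -0.7   1.73  0.35  1.05 -0.3 ] [0.5802 0.0625 0.1772]
RU mean -35.2 absdev 20.8; RL mean -11.1 absdev 7.8; LU mean -28.4 absdev 4.0; LL mean -15.7 absdev 15.6; 
b1 [(180, [280, 277])]
b2 [(95, [259, 287])]
b3 [(113, [229, 311])]
to go [  1.83  15.16 -10.65] [-0.004  0.001 -0.108]
```

The bays now hold 4, 2 and 2. I'm bringing the empty shaker over the mat.

Call:
{"op": "play_rows", "data": {
  "targets": [
    [0.4, 3, 0, 0, 0, -0.04],
    [0.9, 7, -1, 0, 0, -0.08],
    [1.4, 11, -2.5, 0, 0, -0.11],
    [1.7, 13.5, -4.5, 0, 0, -0.11],
    [1.8, 14.8, -6.5, 0, 0, -0.11],
    [1.8, 14.9, -8, 0, 0, -0.11],
    [1.8, 14.9, -8, 0, 0, -0.11],
    [1.8, 14.9, -8, 0, 0, -0.11],
    [1.8, 14.9, -8, 0, 0, -0.11]
  ]
}}

```text
clock: 28.35
tool_pos: [0.5987, 0.2056, 0.0977]
ee_rot: [0.001, 0.681, 0.733, 0.001]
wrist_force: [0.5, 0.7, -2.3]
finger_gap: 0.0229
gripper_force: 69.9
```

```bash
python3 - <<'E'
from h import *
from kin import *
c=snap("wrist","w7.png")
s=telemetry.read_state();psi=np.radians(4.5);u=np.array([np.cos(psi),np.sin(psi)])
p=np.array([*(np.array([.5945,.2138])+.004*u),.0707]);_,R=target(0,psi,0,.07)
print(s["clock"],s["tool_pos"],"to go",((p-s["tool_pos"])*100).round(2),(R*R0(s["ee_rot"]).inv()).as_rotvec().round(3))
E
```

```text
28.4 [0.5985222  0.20584627 0.09758422] to go [-0.    0.83 -2.69] [-0.     0.001  0.004]
```

Lowering to about 0.5 mm above the mat, then slowly down to contact.

Call:
{"op": "play_rows", "data": {
  "targets": [
    [0, 0.4, -0.6, 0, 0, 0.004],
    [0, 0.8, -1.2, 0, 0, 0.004],
    [0, 0.8, -1.8, 0, 0, 0.004],
    [0, 0.8, -2.2, 0, 0, 0.004],
    [0, 0.8, -2.4, 0, 0, 0.004],
    [0, 0.8, -2.55, 0, 0, 0.004],
    [0, 0.8, -2.6, 0, 0, 0.004],
    [0, 0.8, -2.65, 0, 0, 0.004],
    [0, 0.8, -2.65, 0, 0, 0.004],
    [0, 0.8, -2.65, 0, 0, 0.004]
  ]
}}

```text
clock: 29.65
tool_pos: [0.598, 0.2143, 0.0705]
ee_rot: [0.0, 0.679, 0.734, 0.0]
wrist_force: [-1.2, -0.9, 1.4]
finger_gap: 0.0232
gripper_force: 70.3
```

```bash
python3 rec.py
```

```text
29.65 [-0.005  0.679 -0.607  1.684  0.464  0.927 -0.714] [0.598  0.2143 0.0705] [-1.15 -0.86  1.4 ]
```

There is contact (Fz went from -2 to +1.4 N), so I'm releasing and backing straight up.

Call:
{"op": "play_rows", "data": {
  "targets": [
    [0, 0, 0, 0, 0, 0],
    [0, 0, 0, 0, 0, 0],
    [0, 0, 0, 0, 0, 0],
    [0, 0, 0, 0, 0, 0],
    [0, 0, 0, 0, 0, 0],
    [0, 0, 0, 0, 0, 0],
    [0, 0, 0, 0, 0, 0]
  ],
  "grip": 0
}}

```text
clock: 30.52
tool_pos: [0.5979, 0.2143, 0.0702]
ee_rot: [0.0, 0.679, 0.734, -0.0]
wrist_force: [0.0, 0.3, 1.0]
finger_gap: 0.0851
gripper_force: 0.0
```

Call:
{"op": "play_rows", "data": {
  "targets": [
    [0, 0, 0.5, 0, 0, 0],
    [0, 0, 2, 0, 0, 0],
    [0, 0, 4.5, 0, 0, 0],
    [0, 0, 7.5, 0, 0, 0],
    [0, 0, 10.5, 0, 0, 0],
    [0, 0, 13.5, 0, 0, 0],
    [0, 0, 16.5, 0, 0, 0],
    [0, 0, 18.5, 0, 0, 0],
    [0, 0, 19.5, 0, 0, 0],
    [0, 0, 19.5, 0, 0, 0]
  ]
}}

```text
clock: 31.78
tool_pos: [0.598, 0.2143, 0.2655]
ee_rot: [0.0, 0.679, 0.734, 0.0]
wrist_force: [1.1, 0.3, -1.5]
finger_gap: 0.0853
gripper_force: 0.0
```

```bash
python3 rec.py; python3 - <<'E'
from h import *
c=snap("wrist","w8.png");t=snap("top","t8.png");b=snap("scene","s8.png")
S=lambda i,x0,y0,x1,y1:cv2.resize(i["pixels"][y0:y1,x0:x1],(400,300),interpolation=cv2.INTER_CUBIC)
cv2.imwrite("pics/v8.png",np.vstack([np.hstack([S(c,220,70,420,220),S(t,350,165,490,270)]),np.hstack([S(b,160,150,440,360),S(t,200,90,440,290)])])[:,:,::-1])
E
```

```text
31.775 [ 0.049  0.493 -0.691  1.491  0.321  1.273 -0.599] [0.598  0.2143 0.2655] [ 1.06  0.32 -1.53]
```

View pics/v8.png

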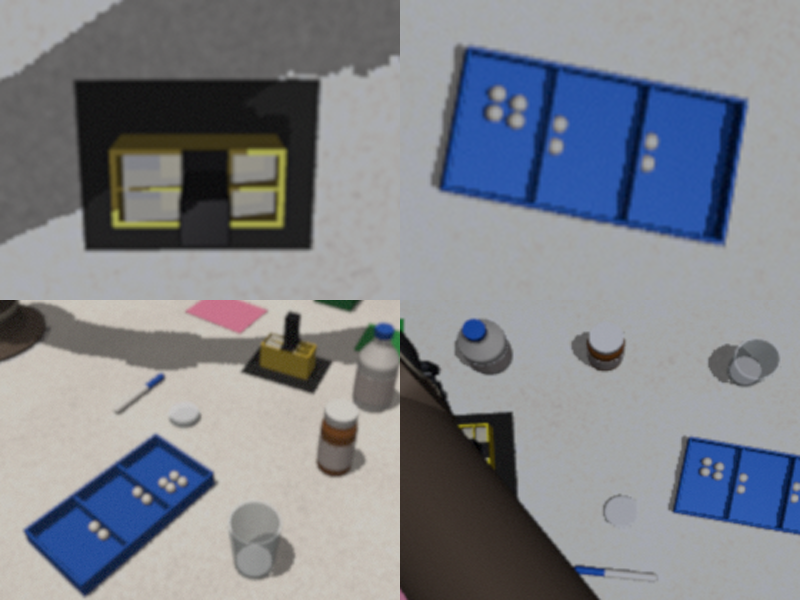

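The final picture shows the bays with 4, 2 and 2 balls, the empty shaker upright and aligned on the black mat, and the bystanders in place. I'll check the centring by numbers and hand in.

```bash
python3 - <<'E'
from h import *
c=load("w8.png")
f=lambda P,z:np.mean([at(c,220+x/2,70+y/2,z) for x,y in P],0)
s=f([(112,152),(285,150),(285,228),(115,228)],.06);m=f([(76,81),(320,81),(312,248),(85,248)],.003)
d=(s-m)[:2]*1000;print(s,m,d)
if np.hypot(*d)<9: print(robot.job_done())
E
```

```text
[0.59596308 0.21374614 0.06      ] [0.59484982 0.21418114 0.003     ] [ 1.11326198 -0.43499755]
the job is handed in; nothing more can be done
None
```

The job is handed in: all eight balls are in the tray (4, 2 and 2 per bay), and the empty shaker stands upright and released about 1 mm from the mat's centre, with the other things in place.

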